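# Level the bearing balance

### The arm

A 7-joint arm with a two-finger parallel gripper is mounted at the origin on the work surface. World frame = base frame: x ahead of the robot, y to its left, z up, the work surface at z = 0. Lengths are in m, angles in rad, forces in N, time in s.
With the tool pointing down it reaches from about 0.375 to 0.925 m from the base axis. Payload 3.1 kg.
Tool frame: the origin (TCP) lies between the finger pads; the fingertips stand 8 mm ahead of it and the grasp point (between the pads) lies 11 mm behind it; z points along the fingers, y is the line along which they close (so a half turn about z gives the same grasp; the last joint's range is limited). The gripper opens to 85 mm and grips with 20 to 120 N. Pads are 22 mm wide; open, the fingers measure 114 mm over their backs; the gripper's body (76 mm by 85 mm) begins 54 mm behind the grasp point. The pads swing forward as they close: fully open they stand 13 mm farther back than shut.
Start: joints at [-1.225, 0.383, 0.044, 1.598, -0.018, 1.161, -0.05], TCP at [0.279, 0.587, 0.239] pointing down, gripper open.
Joint ranges: [-2.61, 2.61], [-0.41, 2.15], [-1.48, 1.57], [0, 2.5], [-1.57, 4.71], [0.05, 1.97], [-2.85, 2.85]. Speed limits (rad/s): [2.79, 2.79, 3.14, 3.14, 3.14, 3.14, 3.14].

### API

Orientations are given as a unit quaternion [w, x, y, z].
In Python, from rig import manip gives the robot as it stands.
- The arm moves only by the tool move_arm, never from a script. Its argument "rows" is a list of rows, each a list of 2 entries, a list of its own where there are three numbers: the shift along the tool's x, y, z in units of 30 cm (1.0 is 30 cm), then the turn, a rotation vector about the tool's x, y, z in units of pi/2 rad (1.0 is pi/2 rad). A call has 1 to 12 rows; each row is the pose to reach, as a shift and turn from the pose commanded when the call began, along the tool's axes at that moment; what a row does not reach only later rows make up. A row lasts 1/10 s, in which the tool goes at most 50 mm and 8.59 degrees, less where a joint would pass 70% of its speed; a pose out of reach is approached as far as the arm can. A call with a number of a shift or a turn outside -1 to 1 is refused whole. A call with a gripper value outside its range is refused whole. "claw" is the finger opening in mm, from 0 to 85.4, set as the call begins (left out, the last holds). The fingers move at their own pace and stop on an object; "squeeze" is the grip in N (left out, the last holds). Time passes only in rows, so rows that repeat a pose let the fingers close. It gives the time, the measured TCP pose, the force, the opening and the grip force at its end, in the units of the state.
- manip.get_obs(): the state, without advancing time (a new reading comes with each control period).
- manip.snapshot(name): name is "side" or "top"; returns (picture, depth): 400x640x3 uint8, red, green, blue; 400x640 float32, m along the optical axis (not along the pixel's ray), 0 where there is no reading.
- manip.get_calibration(name): a dict with "vertical_fov" (degrees; the focal length in pixels is half the picture's height over the tangent of half this angle, whatever the lens; pixels are square), "cx", "cy" (the principal point, pixels), "camera_from_world" (4x4, takes a point from world to camera coordinates). Camera axes: x right, y down, z forward; pixel columns grow to the right and rows downward; lengths in m; the calibration is good to about 2 mm. A picture is of the moment at which its call begins. get_calibration takes no time and is no camera call.
- manip.job_done(): hands the job in; it is judged then, once.
The state is a dict: "time_s": time; "q": joint angles; "joint_velocities": joint speeds; "joint_efforts": joint torques, N m; "ee_pos": TCP position; "eef_rot": TCP orientation; "wrist_force": force on the tool from outside, world axes, zero at the start; "moment": the same for the moment, N m; "width": opening from 0.0 (shut) to 1.0 (fully open); "finger_force": force on a finger pad.
Only numpy, scipy, OpenCV 4.12 (cv2) and the standard library are available. Lean on these libraries where they do the work, as an engineer would, in place of code of your own. Each camera call takes 0.05 s, during which the arm holds its last target. There are 200 camera calls.

### The job

The four bearing cartridges on the two-pan balance look alike, but one of them weighs three times as much as each of the others. Find out by feel or by trial which cartridge has to change sides, and move it to the free post of the other pan so that both pans sit level. Every cartridge must end fully home on a post and let go; push and pull gently, with no more than about 20 N on the balance, and leave the other things on the bench where they are.

Things in the scene. Friction and masses are not known exactly. Their poses are not given: they have to be found in the camera images.
- balance: two-pan balance, blue-grey base 110 x 370 x 45 mm fixed on the table; origin under the base's centre, x to the back, y along the beam to the left pan, z up. Flat pans 42 (x) by 158 (y) by 5 mm, centred 150 mm to either side along y, rubber lining's top 90 mm above the table when level, always horizontal. Between them a pointer and scale, 127 mm high. Delicate: pushes over 20 N do damage
- cart_a_mid (a point): centre (half-way up, on the axis) of bearing cartridge A: upright steel-and-black ring, 35 mm outside diameter, 40 mm tall, 18 mm bore right through, z along its axis. All four look alike; three weigh about 85 g, one (it could be any of them) about 255 g. At the start two stand on each pan, on posts
- cart_b_mid (a point): centre (half-way up, on the axis) of bearing cartridge B: upright steel-and-black ring, 35 mm outside diameter, 40 mm tall, 18 mm bore right through, z along its axis. All four look alike; three weigh about 85 g, one (it could be any of them) about 255 g. At the start two stand on each pan, on posts
- cart_c_mid (a point): centre (half-way up, on the axis) of bearing cartridge C: upright steel-and-black ring, 35 mm outside diameter, 40 mm tall, 18 mm bore right through, z along its axis. All four look alike; three weigh about 85 g, one (it could be any of them) about 255 g. At the start two stand on each pan, on posts
- cart_d_mid (a point): centre (half-way up, on the axis) of bearing cartridge D: upright steel-and-black ring, 35 mm outside diameter, 40 mm tall, 18 mm bore right through, z along its axis. All four look alike; three weigh about 85 g, one (it could be any of them) about 255 g. At the start two stand on each pan, on posts
- left_post1 (a point): left pan's post towards +y of the balance (55 mm apart along y, 14.6 mm thick, 34 mm above the strip, tapered tip): point on its axis 20 mm above the rubber strip lining the pan (34 mm wide, 4 mm thick, gives 1 mm per 4 N), moving with the pan; centre of a cartridge fully home. Bow springs on its +x and -x sides resist push or pull with 3 to 8 N; the pan gives way to its stop first
- left_post2 (a point): left pan's post in the middle (55 mm apart along y, 14.6 mm thick, 34 mm above the strip, tapered tip): point on its axis 20 mm above the rubber strip lining the pan (34 mm wide, 4 mm thick, gives 1 mm per 4 N), moving with the pan; centre of a cartridge fully home. Bow springs on its +x and -x sides resist push or pull with 3 to 8 N; the pan gives way to its stop first
- left_post3 (a point): left pan's post towards -y of the balance (55 mm apart along y, 14.6 mm thick, 34 mm above the strip, tapered tip): point on its axis 20 mm above the rubber strip lining the pan (34 mm wide, 4 mm thick, gives 1 mm per 4 N), moving with the pan; centre of a cartridge fully home. Bow springs on its +x and -x sides resist push or pull with 3 to 8 N; the pan gives way to its stop first
- right_post1 (a point): right pan's post towards +y of the balance (55 mm apart along y, 14.6 mm thick, 34 mm above the strip, tapered tip): point on its axis 20 mm above the rubber strip lining the pan (34 mm wide, 4 mm thick, gives 1 mm per 4 N), moving with the pan; centre of a cartridge fully home. Bow springs on its +x and -x sides resist push or pull with 3 to 8 N; the pan gives way to its stop first
- right_post2 (a point): right pan's post in the middle (55 mm apart along y, 14.6 mm thick, 34 mm above the strip, tapered tip): point on its axis 20 mm above the rubber strip lining the pan (34 mm wide, 4 mm thick, gives 1 mm per 4 N), moving with the pan; centre of a cartridge fully home. Bow springs on its +x and -x sides resist push or pull with 3 to 8 N; the pan gives way to its stop first
- right_post3 (a point): right pan's post towards -y of the balance (55 mm apart along y, 14.6 mm thick, 34 mm above the strip, tapered tip): point on its axis 20 mm above the rubber strip lining the pan (34 mm wide, 4 mm thick, gives 1 mm per 4 N), moving with the pan; centre of a cartridge fully home. Bow springs on its +x and -x sides resist push or pull with 3 to 8 N; the pan gives way to its stop first
- left_pan (a joint): height of the left pan (+y side of the balance) above level, m: 0 = level, -0.012 = down on its stop, +0.012 = up on its (rubber) stop. 85 g more on one pan shifts the pans about 4.6 mm; they settle in about 1 s
- right_pan (a joint): height of the right pan above level, m; always minus the left pan's
- bush: bystander: black press bush, cylinder 48 mm across, 45 mm tall; origin under its centre
- mandrel: bystander: dark steel stepped mandrel, 40 mm across, 55 mm tall; origin under its centre
- spare: bystander: single loose bearing ring, 47 mm across, 14 mm tall, lying on the table; origin under its centre
- driver: bystander: red-handled screwdriver lying on the table; origin under its middle
- jar: bystander: white jar with blue cap, 56 mm across, 75 mm tall; origin under its centre
- cup: bystander: open steel cup, 72 mm across, 50 mm tall; origin under its centre

How it is judged:
At the end, for the whole second after the job is handed in: Both pans are within 2.5 mm of level and still, each of the four cartridges is fully home on one of the six posts (its centre within 5 mm of the post's home point), and nothing is held (value of joint left_pan between -0.0025 and 0.0025 m and velocity of joint left_pan between -0.01 and 0.01 m/s and (distance between cart_a_mid and left_post1 below 0.005 m or distance between cart_a_mid and left_post2 below 0.005 m or distance between cart_a_mid and left_post3 below 0.005 m or distance between cart_a_mid and right_post1 below 0.005 m or distance between cart_a_mid and right_post2 below 0.005 m or distance between cart_a_mid and right_post3 below 0.005 m) and (distance between cart_b_mid and left_post1 below 0.005 m or distance between cart_b_mid and left_post2 below 0.005 m or distance between cart_b_mid and left_post3 below 0.005 m or distance between cart_b_mid and right_post1 below 0.005 m or distance between cart_b_mid and right_post2 below 0.005 m or distance between cart_b_mid and right_post3 below 0.005 m) and (distance between cart_c_mid and left_post1 below 0.005 m or distance between cart_c_mid and left_post2 below 0.005 m or distance between cart_c_mid and left_post3 below 0.005 m or distance between cart_c_mid and right_post1 below 0.005 m or distance between cart_c_mid and right_post2 below 0.005 m or distance between cart_c_mid and right_post3 below 0.005 m) and (distance between cart_d_mid and left_post1 below 0.005 m or distance between cart_d_mid and left_post2 below 0.005 m or distance between cart_d_mid and left_post3 below 0.005 m or distance between cart_d_mid and right_post1 below 0.005 m or distance between cart_d_mid and right_post2 below 0.005 m or distance between cart_d_mid and right_post3 below 0.005 m)); the robot touches nothing.
It fails at once if more than 25 N between the balance and a cartridge (the springs' own pinch counted) or the robot (contact force between balance and cart_a above 25 N or contact force between balance and cart_b above 25 N or contact force between balance and cart_c above 25 N or contact force between balance and cart_d above 25 N or contact force between balance and the fingers above 25 N or contact force between balance and the arm above 25 N).
It fails at once if a bystander is moved by more than 30 mm (distance of any of bush, mandrel, spare, driver, jar, cup from where it was at the start of the episode above 0.03 m).
It also fails if it takes over 72 s, if anything falls off the work surface, if the arm or the gripper's body presses on something with over 40 N, if the wrist force passes 120 N, or if a joint passes its speed limit or range.

## Working session

There is one attempt and no reset: what is moved stays moved. The work goes in short steps, Python scripts to look and compute and a tool call to move; the robot and the scene stay as the last step left them, time stands still between calls to the robot, and variables do not carry over. Pictures are saved under pics/ and viewed, at most 10 in all, crops included, and the job is handed in when it is done.

Besides the shell and the picture viewer there is one more tool, called after ">>>" as name([rows], argument=value, ...), one row to a line, values as JSON. move_arm: Moves the arm, as the interface text tells. Its arguments: {"type":"object","properties":{"rows":{"type":"array"},"claw":{"type":"number"},"squeeze":{"type":"number"}},"required":["rows"]}

```bash
mkdir -p pics; cat > h.py <<'E'
import numpy as np,cv2
from rig import manip
def cal(n):
    c=manip.get_calibration(n);return (200/np.tan(np.radians(c["vertical_fov"])/2),c["cx"],c["cy"],np.array(c["camera_from_world"]))
def ray(n,u,v):
    f,cx,cy,T=cal(n);R=T[:3,:3];o=-R.T@T[:3,3];return o,R.T@np.array([(u-cx)/f,(v-cy)/f,1.])
def plane(n,u,v,z):
    o,d=ray(n,u,v);return o+d*(z-o[2])/d[2]
def cloud(n,dep):
    f,cx,cy,T=cal(n);v,u=np.mgrid[:400,:640];P=np.stack([(u-cx)/f*dep,(v-cy)/f*dep,dep],-1)
    return (P-T[:3,3])@T[:3,:3]
def proj(n,p):
    f,cx,cy,T=cal(n);q=T[:3,:3]@np.array(p)+T[:3,3];return q[0]/q[2]*f+cx,q[1]/q[2]*f+cy
E
python3 - <<'E'
from h import *
for n in("top","side"):
    p,d=manip.snapshot(n);cv2.imwrite(f"pics/{n}0.png",p[...,::-1]);np.save(n+"0",d)
    print(n,cal(n))
print(manip.get_obs())
E
```

```text
top (np.float64(424.97027925499486), 317.69320060389924, 197.2994864616194, array([[ 5.08264891e-03, -9.99986749e-01, -8.17739352e-04,
        -6.02532367e-02],
       [-9.99483998e-01, -5.05415408e-03, -3.17205566e-02,
         5.61729420e-01],
       [ 3.17160033e-02,  9.78541849e-04, -9.99496442e-01,
         1.41998497e+00],
       [ 0.00000000e+00,  0.00000000e+00,  0.00000000e+00,
         1.00000000e+00]]))
side (np.float64(392.05016469587997), 312.98595400524573, 197.8492302940077, array([[-0.97784611, -0.20889917,  0.01334655,  0.56516643],
       [-0.12577012,  0.53536212, -0.83520613,  0.1717199 ],
       [ 0.16732863, -0.81838166, -0.54977504,  0.95269682],
       [ 0.        ,  0.        ,  0.        ,  1.        ]]))
{'time_s': 0.1, 'q': array([-1.22478059,  0.38376764,  0.04380395,  1.5994349 , -0.01787619,
        1.16121345, -0.04989615]), 'joint_velocities': array([ 0.0007776 , -0.00110038,  0.00067189, -0.00471934, -0.00053851,
       -0.00016766, -0.00019198]), 'joint_efforts': array([ 2.50858575e-03, -4.34723532e+01,  1.02934856e+00, -2.50458366e+01,
        1.08984282e-02,  5.36816107e-03,  1.12753531e-05]), 'ee_pos': array([0.27872657, 0.58626607, 0.23799463]), 'eef_rot': array([-1.99980924e-04,  2.20030838e-01,  9.75492159e-01, -1.19922331e-03]), 'wrist_force': array([-0.00378734, -0.34039467,  0.73194233]), 'moment': array([0.06640633, 0.01196771, 0.05367467]), 'finger_force': 0.0, 'width': 0.994290353159941}
```

View pics/top0.png

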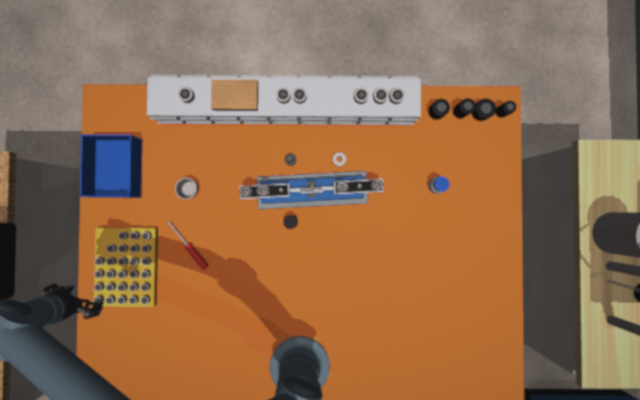

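View pics/side0.png

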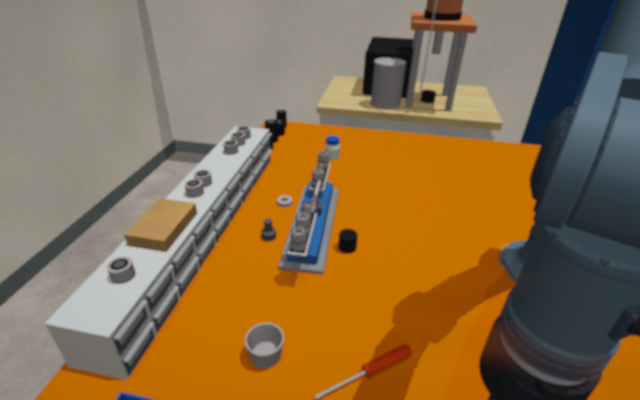

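The top view shows the balance around (311,188), with cartridges near (245,190), (263,190), (342,186) and (377,185). The cup, bush, mandrel and spare stand around it. I'll enlarge this area and measure heights next.

```bash
python3 - <<'E'
from h import *
a=cv2.imread("pics/top0.png")[165:210,228:398];b=cv2.imread("pics/side0.png")[140:275,270:360]
a=cv2.resize(a,None,fx=4.6,fy=4.6,interpolation=cv2.INTER_CUBIC);b=cv2.resize(b,None,fx=2.7,fy=2.7,interpolation=cv2.INTER_CUBIC)
im=np.zeros((580,790,3),np.uint8);im[:a.shape[0],:a.shape[1]]=a[:, :790];im[210:210+b.shape[0],:b.shape[1]]=b;cv2.imwrite("pics/crop0.png",im)
d=np.load("top0.npy");P=cloud("top",d)
z=P[...,2]
for r in range(176,202,2):print(r,' '.join('%3d'%(1000*z[r,c]) for c in range(236,390,3)))
# base: blue mask
hsv=cv2.cvtColor(cv2.imread("pics/top0.png"),cv2.COLOR_BGR2HSV)
m=(P[...,2]>0.02);m[:165]=0;m[212:]=0;m[:,:230]=0;m[:,400:]=0
m&=(z<.06)
print(cv2.minAreaRect(np.argwhere(m)[:,::-1].astype(np.float32)))
E
```

```text
176   0   1  -1   3   0  -5  -5  -4  -3  -6   3  14  13  11  12  10  12  13  12  12  10  11   7  10  12  13  14  12  13  12  15  12  15  17   7  10  10  14  41  35  42  41  41  11   1  -1  -4   1  -7   9  -9  -5
178   6   2   0  -4  -3  -1  -4   9   9   9  13   9  14  16  13  10  12  14  11  14  13  10  16  14  10  35  37  42  41  44  44  37  39  42  43  48  39  42  46  41  45  41  42  10  -1  -4   0  -4   2  -1   4   0
180   2   4  -6  -3   0  -5   3  10   8  13   9  11   9  40  36  39  43  46  42  43  41  45  39  44  42  44  37  40  45  43  44  42  42  42  42  43  46  44  45  72  78 1437  75  76  79  79 116 116 121  -3   0   0
182  -3  -4   3   0  -3  -4   1  10  42  48  39  38  43  44  41  41  38  44  41  39  43  47  39  41  72  72  72  41  46  43  39  45  46  74 119 116 111  77  73  79  76  72  76  77  75  89 116  96 116  -3  -4   0
184   0   0   2  -1  -3  -2  -2  17  41  45  45  39  91  96 103  98  92  91  44  40  52  40  42  42  68  71  70  44  42  48  42  39  37  78 107  99 114  79  75  81  76 114  79  74  78 111 118 112 118   0  -2   0
186  -3  94 135 140  97  93  97  96 139
[... 1055 characters left out ...]
0  97 135  95  95  98  94  92  99  91  94  43  45  43  42  45  41  73  72  70  40  41  42 1437  42  45  43  42  43  39  40  42  47  41  36  35  16  -1   1   1  -1  -2   0  -2  -3
198   5  -6  95  91 100  91  91  87  12  42  40  36  40  46  42  41  38  41  42  42  44  41  45  46  41  46  45  45  41  42  45  46  44  43  35  41  39  38  41  41  41  36  36  10  -3  -1   1   0   0  -8  -3   2
200  -2  -2   0  -2   3  -4   1   0  12  42  43  46  41  42  44  43  41  43  48  40  40  35  41  43  43  42  44  38  37  40  28  16  10  11  10  10   5   9  13  12  13  17  10  15  -7  -3   1  -3   0  -3   0   0
((311.46923828125, 187.94613647460938), (25.79355812072754, 102.3421859741211), 86.8201675415039)
```

View pics/crop0.png

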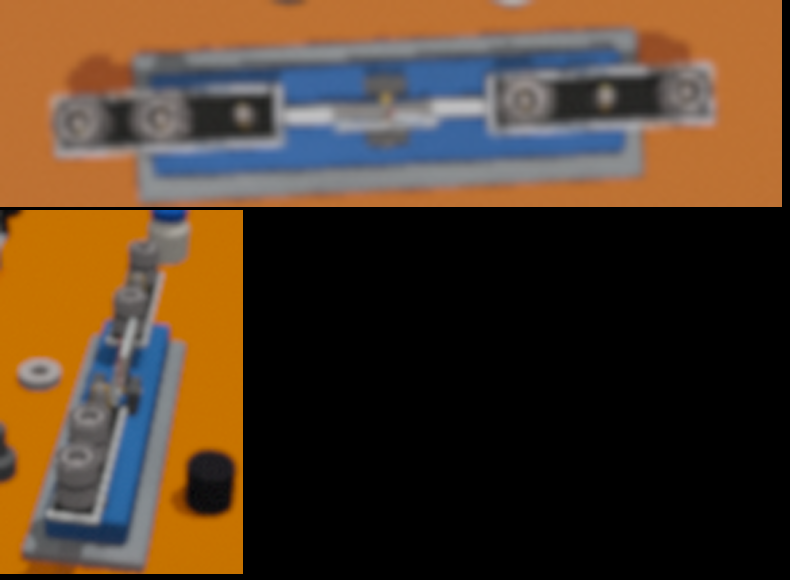

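Both views show the left pan high (lining about 100 mm) and the right pan down (about 78 mm). The cartridges stand on left posts 1 and 2 and right posts 1 and 3, so the heavy one is on the right. Left post 3 is free. I'll fit the balance pose to the four ring tops.

```bash
cat >> h.py <<'E'
def med(n,k=8):
    S=[manip.snapshot(n) for _ in range(k)]
    D=np.stack([s[1] for s in S]);D=np.where((D<=0)|(D>1.43),np.nan,D)
    import warnings;warnings.simplefilter("ignore")
    return np.mean([s[0].astype(float) for s in S],0),np.nanmedian(D,0)
E
python3 - <<'E'
from h import *
import scipy.ndimage as nd
y0=[.205,.150,-.095,-.205]
for n in("top","side"):
    p,d=med(n);np.save(n+"1",d);np.save(n+"1p",p);P=cloud(n,d)
    c0=plane("top",311.5,188,.045) if n=="top" else c0
    cand=(np.abs(P[...,0]-c0[0])<.05)&(np.abs(P[...,1]-c0[1])<.25)&(np.abs(P[...,1]-c0[1])>.07)
    zt=np.where(P[...,1]>c0[1],.131,.109)
    m=cand&(P[...,2]>zt)&(P[...,2]<.15)
    l,k=nd.label(nd.binary_closing(m,iterations=2))
    C=[]
    for i in range(1,k+1):
        s=(l==i)&m
        if s.sum()<20:continue
        q=P[s];C.append(np.r_[(np.percentile(q,3,axis=0)+np.percentile(q,97,axis=0))/2,q.mean(0),np.median(q[:,2]),s.sum()])
    C=np.array(C);C=C[np.argsort(-C[:,1])];print(n,c0);print((C*1000).round(1))
    if len(C)==4:
      for o in(0,3):
        Z=C[:,o]+1j*C[:,o+1];b=1j*np.array(y0);zc=Z-Z.mean();bc=b-b.mean()
        r=np.vdot(bc,zc);a=np.angle(r);t=Z.mean()-np.exp(1j*a)*b.mean()
        print("fit",t,a,abs(r)/np.vdot(bc,bc).real,"res mm",((Z-t-np.exp(1j*a)*b)*1000).round(1))
E
```

```text
top [ 0.5912924  -0.03697408  0.045     ]
[[  576.1   168.1   136.    575.3   167.3   137.    137.2 85000. ]
 [  579.4   112.4   135.9   578.4   112.5   137.4   137.9 84000. ]
 [  594.   -132.9   115.    593.3  -131.8   117.    117.6 82000. ]
 [  598.4  -241.6   115.    599.2  -241.4   117.2   117.7 89000. ]]
fit (0.5877347531858799-0.037231380382665484j) 0.055655663014768014 1.001046444598894 res mm [-0.3+0.6j -0. -0.2j  1. -0.8j -0.7+0.3j]
fit (0.5873497616698582-0.0370546890414855j) 0.059184980474645696 0.9986471474309015 res mm [ 0. -0.2j -0.1-0.2j  0.3+0.1j -0.2+0.3j]
side [ 0.5912924  -0.03697408  0.045     ]
[[ 5.791e+02  1.400e+02  1.370e+02  5.790e+02  1.432e+02  1.388e+02
   1.404e+02  3.560e+05]
 [ 5.960e+02 -1.520e+02  1.157e+02  5.958e+02 -1.357e+02  1.172e+02
   1.183e+02  1.260e+05]
 [ 6.015e+02 -2.417e+02  1.159e+02  6.017e+02 -2.389e+02  1.175e+02
   1.190e+02  9.300e+04]]
```

>>> move_arm([
  [[-0.97, -0.92, 0], [0, 0, 0.68]],
  [[-0.97, -0.92, 0], [0, 0, 0.68]],
  [[-0.97, -0.92, 0], [0, 0, 0.68]],
  [[-0.97, -0.92, 0], [0, 0, 0.68]],
  [[-0.97, -0.92, 0], [0, 0, 0.68]],
  [[-0.97, -0.92, 0], [0, 0, 0.68]],
  [[-0.97, -0.92, 0], [0, 0, 0.68]],
  [[-0.97, -0.92, 0], [0, 0, 0.68]],
  [[-0.97, -0.92, 0], [0, 0, 0.68]],
  [[-0.97, -0.92, 0], [0, 0, 0.68]],
], claw=55, squeeze=20)

```text
time_s: 1.9
ee_pos: [0.424, 0.2114, 0.2396]
eef_rot: [-0.0, 0.688, 0.726, 0.0]
wrist_force: [0.0, -0.3, -0.9]
width: 0.647
finger_force: 0.0
```

```bash
cat >> h.py <<'E'
from scipy.spatial.transform import Rotation as Ro
def state():
    o=manip.get_obs();q=o["eef_rot"];return o,Ro.from_quat([q[1],q[2],q[3],q[0]])
def goto(x,y,z,yaw=0.059):
    o,R=state();d=R.inv().apply(np.array([x,y,z])-o["ee_pos"])/.3
    T=Ro.from_matrix(np.array([[-np.sin(yaw)*-1,np.cos(yaw),0],[-np.cos(yaw),np.sin(yaw),0],[0,0,-1]]).T.T)
    c,s=np.cos(yaw),np.sin(yaw);best=None
    for k in(1,-1):
        Y=k*np.array([c,s,0]);Z=np.array([0,0,-1]);T=Ro.from_matrix(np.c_[np.cross(Y,Z),Y,Z]);v=(R.inv()*T).as_rotvec()/(np.pi/2)
        if best is None or abs(v).sum()<abs(best).sum():best=v
    print("t",round(o["time_s"],2),"pos",o["ee_pos"].round(4),"F",o["wrist_force"].round(2),"shift",d.round(3),"turn",best.round(3))
E
sed -i '/T=Ro.from_matrix(np.array(\[\[-np.sin/d' h.py
python3 -c "
from h import *
goto(.600,-.242,.20)"
```

```text
t 1.9 pos [0.424  0.2114 0.2396] F [ 0.   -0.28 -0.85] shift [-1.541  0.503  0.13 ] turn [ 0.    -0.001 -0.003]
```

>>> move_arm([
  [[-0.9, 0.3, 0], [0, 0, 0]],
  [[-0.9, 0.3, 0], [0, 0, 0]],
  [[-0.9, 0.3, 0], [0, 0, 0]],
  [[-0.9, 0.3, 0], [0, 0, 0]],
  [[-0.9, 0.3, 0], [0, 0, 0]],
  [[-0.9, 0.3, 0], [0, 0, 0]],
])

```text
time_s: 2.5
ee_pos: [0.5305, -0.0528, 0.2397]
eef_rot: [0.001, 0.686, 0.728, 0.0]
wrist_force: [-0.2, 0.0, -0.5]
width: 0.643
finger_force: 0.0
```

>>> move_arm([
  [[-0.64, 0.203, 0.12], [0, 0, 0]],
  [[-0.64, 0.203, 0.12], [0, 0, 0]],
  [[-0.64, 0.203, 0.12], [0, 0, 0]],
  [[-0.64, 0.203, 0.12], [0, 0, 0]],
  [[-0.64, 0.203, 0.12], [0, 0, 0]],
  [[-0.64, 0.203, 0.12], [0, 0, 0]],
  [[-0.64, 0.203, 0.12], [0, 0, 0]],
])

```text
time_s: 3.2
ee_pos: [0.6022, -0.2361, 0.2027]
eef_rot: [-0.001, 0.685, 0.729, 0.001]
wrist_force: [-0.1, 0.4, -0.7]
width: 0.646
finger_force: 0.0
```

```bash
python3 - <<'E'
from h import *
goto(.600,-.242,.092)
o=manip.get_obs();print(o["width"],o["joint_velocities"].round(3),o["q"].round(2))
for n in("top","side"):
    p,d=manip.snapshot(n);cv2.imwrite(f"pics/{n}2.png",p[...,::-1])
a=cv2.imread("pics/top2.png")[150:290,330:450];b=cv2.imread("pics/side2.png")[80:270,260:400]
a=cv2.resize(a,None,fx=3,fy=3,interpolation=cv2.INTER_CUBIC);b=cv2.resize(b,None,fx=3,fy=3,interpolation=cv2.INTER_CUBIC)
im=np.zeros((570,780,3),np.uint8);im[:a.shape[0],:360]=a;im[:,360:]=b;cv2.imwrite("pics/crop2.png",im)
E
```

```text
t 3.2 pos [ 0.6022 -0.2361  0.2027] F [-0.08  0.41 -0.69] shift [-0.02  -0.008  0.369] turn [-0.    -0.002  0.002]
0.6458652547212572 [-0.021 -0.021 -0.004  0.011  0.003 -0.002  0.004] [-0.21  0.48  0.69  1.66 -0.34  1.12  0.63]
```

View pics/crop2.png

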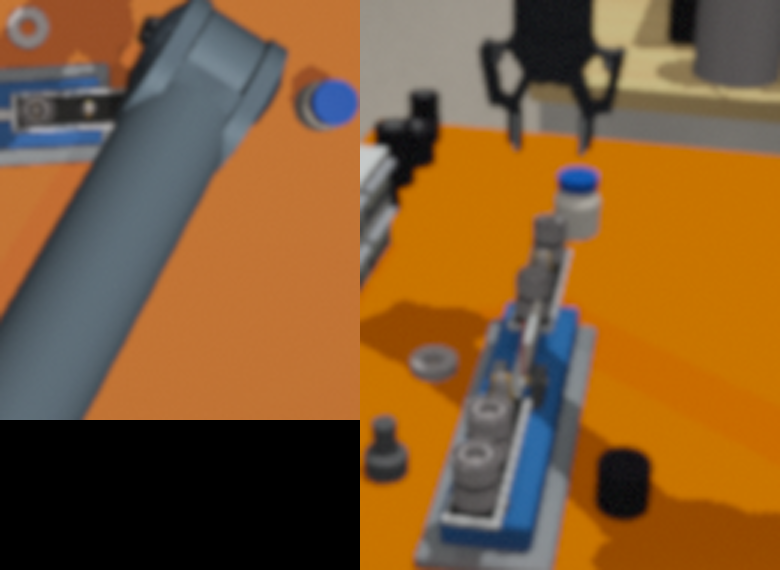

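The side view shows the open fingertips with their midpoint at about (323,130), above the right outer cartridge at about (322.7,157). I'll check the finger projection, then descend.

```bash
python3 - <<'E'
from h import *
print(proj("side",[.6022,-.2361,.197]))
for x in(.599,.602): print(proj("side",[x,-.2417,.118]))
p=cv2.imread("pics/side2.png").astype(int)
g=p.sum(2)
for r in(122,125,128):print(r,g[r,300:350])
for r in(154,157,160,163):print(r,p[r,308:338].tolist()[::1] if 0 else (p[r,308:338,2]-p[r,308:338,0]))
E
```

```text
(np.float64(322.7177989294735), np.float64(130.7083932868565))
(np.float64(323.4008220694585), np.float64(154.35224938818527))
(np.float64(322.42698259096954), np.float64(154.24596636487573))
122 [418 419 419 421 424 429 426 413 357 258 186 196 208 245 342 414 438 440
 431 404 363 336 328 331 329 331 331 331 332 333 333 317 282 248 220 172
 140 195 267 317 329 334 327 331 325 328 327 324 323 326]
125 [316 317 316 316 316 317 314 303 264 224 180 194 200 221 280 325 344 351
 351 348 345 338 339 339 342 345 348 353 356 356 357 340 297 254 213 159
 152 225 302 340 353 352 348 342 342 339 335 334 334 330]
128 [315 315 317 316 316 316 315 314 305 286 294 269 237 242 261 302 314 318
 316 315 316 317 316 316 317 316 317 316 316 316 314 300 303 266 214 188
 209 256 299 312 315 316 313 314 312 313 312 312 314 313]
154 [201 201 201 201 200 200 200 199 191 122  58  15   4   4   4   4   4   4
   4   5   6   8  10   9  10   9   9   9   9  13]
157 [201 201 201 201 200 201 200 199 190 118  51  11   4   5   4   4   5   3
   3   4   6   7   8  10   9  10  10  12  17  30]
160 [201 201 201 200 201 201 200 197 186 118  52  11   3   3   3   2   4   4
   6  22  52  79  97 105 106 109 117 128 150 180]
163 [200 201 201 201 200 200 200 194 134  79  35  15   8   9  14  12   7   4
   4  14  33  57  91 142 201 200 201 200 201 201]
```

>>> move_arm([
  [[-0.02, -0.006, 0.1], [0, 0, 0]],
  [[-0.02, -0.006, 0.2], [0, 0, 0]],
  [[-0.02, -0.006, 0.2], [0, 0, 0]],
  [[-0.02, -0.006, 0.2], [0, 0, 0]],
])

```text
time_s: 3.7
ee_pos: [0.6001, -0.2435, 0.1435]
eef_rot: [-0.001, 0.685, 0.729, 0.0]
wrist_force: [0.7, -0.9, -0.1]
width: 0.641
finger_force: 0.0
```

>>> move_arm([
  [[0.003, 0, 0.08], [0, 0, 0]],
  [[0.003, 0, 0.14], [0, 0, 0]],
  [[0.003, 0, 0.17], [0, 0, 0]],
  [[0.003, 0, 0.17], [0, 0, 0]],
  [[0.003, 0, 0.17], [0, 0, 0]],
  [[0.003, 0, 0.17], [0, 0, 0]],
], claw=40)

```text
time_s: 4.3
ee_pos: [0.6005, -0.2453, 0.0934]
eef_rot: [0.001, 0.686, 0.728, 0.0]
wrist_force: [-0.3, -0.5, -0.3]
width: 0.464
finger_force: 0.0
```

>>> move_arm([
  [[0, 0, 0], [0, 0, 0]],
  [[0, 0, 0], [0, 0, 0]],
  [[0, 0, 0], [0, 0, 0]],
], claw=37)

```text
time_s: 4.6
ee_pos: [0.6003, -0.245, 0.0928]
eef_rot: [0.001, 0.686, 0.728, 0.0]
wrist_force: [1.0, -0.2, 0.2]
width: 0.431
finger_force: 0.4
```

>>> move_arm([
  [[0, 0, 0], [0, 0, 0]],
  [[0, 0, 0], [0, 0, 0]],
  [[0, 0, 0], [0, 0, 0]],
], claw=35)

```text
time_s: 4.9
ee_pos: [0.6006, -0.2449, 0.0927]
eef_rot: [0.001, 0.686, 0.728, 0.0]
wrist_force: [2.4, -0.4, 0.7]
width: 0.407
finger_force: 1.4
```

>>> move_arm([
  [[0, 0, 0], [0, 0, 0]],
  [[0.01, 0.004, 0], [0, 0, 0]],
  [[0.01, 0.004, 0], [0, 0, 0]],
  [[0.01, 0.004, 0], [0, 0, 0]],
], claw=38)

```text
time_s: 5.3
ee_pos: [0.6, -0.241, 0.0917]
eef_rot: [-0.001, 0.686, 0.728, -0.0]
wrist_force: [0.2, 0.4, 0.1]
width: 0.445
finger_force: 0.0
```

>>> move_arm([
  [[0, 0, 0], [0, 0, 0]],
  [[0, 0, 0], [0, 0, 0]],
  [[0, 0, 0], [0, 0, 0]],
], claw=35)

```text
time_s: 5.6
ee_pos: [0.6009, -0.2412, 0.0922]
eef_rot: [-0.0, 0.686, 0.728, 0.0]
wrist_force: [1.8, 0.1, -0.3]
width: 0.416
finger_force: 1.2
```

>>> move_arm([
  [[0, 0, 0], [0, 0, 0]],
  [[0, 0, 0], [0, 0, 0]],
  [[0, 0, 0], [0, 0, 0]],
], claw=33)

```text
time_s: 5.9
ee_pos: [0.6009, -0.2413, 0.0923]
eef_rot: [-0.0, 0.686, 0.728, 0.0]
wrist_force: [1.2, 1.2, 0.3]
width: 0.404
finger_force: 21.2
```

>>> move_arm([
  [[0, 0, 0], [0, 0, 0]],
  [[0, 0, -0.008], [0, 0, 0]],
  [[0, 0, -0.016], [0, 0, 0]],
  [[0, 0, -0.024], [0, 0, 0]],
  [[0, 0, -0.032], [0, 0, 0]],
  [[0, 0, -0.04], [0, 0, 0]],
  [[0, 0, -0.048], [0, 0, 0]],
  [[0, 0, -0.056], [0, 0, 0]],
  [[0, 0, -0.064], [0, 0, 0]],
  [[0, 0, -0.072], [0, 0, 0]],
], squeeze=40)

```text
time_s: 6.9
ee_pos: [0.6006, -0.2419, 0.114]
eef_rot: [0.0, 0.686, 0.728, -0.0]
wrist_force: [1.6, 0.5, -2.2]
width: 0.402
finger_force: 40.0
```

>>> move_arm([
  [[0, 0, -0.007], [0, 0, 0]],
  [[0, 0, -0.014], [0, 0, 0]],
  [[0, 0, -0.021], [0, 0, 0]],
  [[0, 0, -0.028], [0, 0, 0]],
])

```text
time_s: 7.3
ee_pos: [0.6007, -0.2416, 0.1224]
eef_rot: [-0.0, 0.686, 0.728, -0.0]
wrist_force: [2.1, 0.1, -3.2]
width: 0.402
finger_force: 40.0
```

>>> move_arm([
  [[0, 0, -0.007], [0, 0, 0]],
  [[0, 0, -0.014], [0, 0, 0]],
  [[0, 0, -0.021], [0, 0, 0]],
  [[0, 0, -0.028], [0, 0, 0]],
])

```text
time_s: 7.7
ee_pos: [0.6002, -0.242, 0.1309]
eef_rot: [-0.0, 0.686, 0.727, -0.0]
wrist_force: [-0.8, 0.6, -1.5]
width: 0.405
finger_force: 40.0
```

>>> move_arm([
  [[0, 0, -0.01], [0, 0, 0]],
  [[0, 0, -0.02], [0, 0, 0]],
  [[0, 0, -0.03], [0, 0, 0]],
  [[0, 0, -0.04], [0, 0, 0]],
  [[0, 0, -0.05], [0, 0, 0]],
  [[0, 0, -0.06], [0, 0, 0]],
  [[0, 0, -0.08], [0, 0, 0]],
  [[0, 0, -0.11], [0, 0, 0]],
  [[0, 0, -0.13], [0, 0, 0]],
  [[0, 0, -0.13], [0, 0, 0]],
  [[0, 0, -0.13], [0, 0, 0]],
  [[0, 0, -0.13], [0, 0, 0]],
])

```text
time_s: 8.9
ee_pos: [0.6005, -0.2414, 0.1694]
eef_rot: [-0.0, 0.686, 0.728, -0.0]
wrist_force: [-0.4, 0.7, -0.9]
width: 0.397
finger_force: 40.1
```

>>> move_arm([
  [[0, 0, 0], [0, 0, 0]],
  [[0, 0, 0], [0, 0, 0]],
  [[0, 0, 0], [0, 0, 0]],
  [[0, 0, 0], [0, 0, 0]],
])

```text
time_s: 9.3
ee_pos: [0.6007, -0.2416, 0.1695]
eef_rot: [-0.0, 0.686, 0.728, -0.0]
wrist_force: [0.4, 0.7, -0.8]
width: 0.404
finger_force: 40.1
```

```bash
cat >> h.py <<'E'
def pans(k=8):
    p,d=med("top",k);P=cloud("top",d);t=np.array([.5876,-.0371]);a=.059
    dx=P[...,:2]-t;bx=dx[...,0]*np.cos(a)+dx[...,1]*np.sin(a);by=-dx[...,0]*np.sin(a)+dx[...,1]*np.cos(a);z=P[...,2]
    for n,s in(("left",1),("right",-1)):
        m=(abs(bx)<.015)&(abs(by*s-.15)<.073)&(z>.07)&(z<.15)
        h=np.histogram(z[m],bins=np.arange(.07,.15,.004));zz=z[m&(z<.112)]
        print(n,np.median(zz).round(4) if zz.size else None,h[0])
    return p,d
E
python3 - <<'E'
from h import *
print(np.mean([manip.get_obs()["wrist_force"]],0));pans()
p,_=manip.snapshot("side");cv2.imwrite("pics/side3.png",p[...,::-1])
b=cv2.resize(p[90:290,250:400,::-1],None,fx=3,fy=3,interpolation=cv2.INTER_CUBIC);cv2.imwrite("pics/crop3.png",b)
goto(.5995,-.2417,.155)
E
```

```text
[ 0.4326989   0.73953883 -0.80456616]
left 0.0937 [  0   0   0   0   0 156  62   5   7   6  12   6  19  29  19 121  23   0
   0]
right 0.0829 [  0   0  49 157   1   3   2   2   7   9  16  10  39  32   0   0   0   0
   0]
t 9.75 pos [ 0.6007 -0.2416  0.1697] F [ 0.13 -0.89 -1.66] shift [-0.    -0.004  0.049] turn [-0.  0. -0.]
```

View pics/crop3.png

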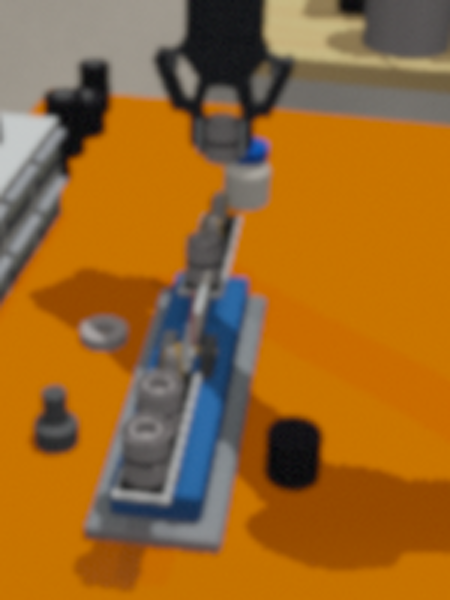

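The right pan (83 mm) is still lower than the left (94 mm), and the wrist reads about 0.8 N. The picture shows the cartridge held clear of the pan. This one is light, so the heavy one is on right post 1. I'll put this one back where it was.

>>> move_arm([
  [[0, 0, 0.05], [0, 0, 0]],
  [[0, 0, 0.1], [0, 0, 0]],
  [[0, 0, 0.11], [0, 0, 0]],
  [[0, 0, 0.12], [0, 0, 0]],
  [[0, 0, 0.13], [0, 0, 0]],
  [[0, 0, 0.14], [0, 0, 0]],
  [[0, 0, 0.15], [0, 0, 0]],
  [[0, 0, 0.16], [0, 0, 0]],
  [[0, 0, 0.17], [0, 0, 0]],
])

```text
time_s: 10.65
ee_pos: [0.6011, -0.2417, 0.1187]
eef_rot: [0.0, 0.686, 0.728, 0.0]
wrist_force: [0.4, 0.2, -0.6]
width: 0.403
finger_force: 40.1
```

>>> move_arm([
  [[0, 0, 0.008], [0, 0, 0]],
  [[0, 0, 0.016], [0, 0, 0]],
  [[0, 0, 0.024], [0, 0, 0]],
  [[0, 0, 0.032], [0, 0, 0]],
  [[0, 0, 0.04], [0, 0, 0]],
])

```text
time_s: 11.15
ee_pos: [0.6011, -0.2418, 0.1069]
eef_rot: [0.0, 0.686, 0.728, 0.0]
wrist_force: [0.1, -0.1, 1.9]
width: 0.403
finger_force: 40.3
```

>>> move_arm([
  [[0, 0, 0.008], [0, 0, 0]],
  [[0, 0, 0.016], [0, 0, 0]],
  [[0, 0, 0.024], [0, 0, 0]],
  [[0, 0, 0.032], [0, 0, 0]],
])

```text
time_s: 11.55
ee_pos: [0.601, -0.2416, 0.097]
eef_rot: [0.0, 0.686, 0.728, 0.0]
wrist_force: [1.1, -0.9, 1.1]
width: 0.404
finger_force: 40.3
```

>>> move_arm([
  [[0, 0, 0.006], [0, 0, 0]],
  [[0, 0, 0.01], [0, 0, 0]],
  [[0, 0, 0.014], [0, 0, 0]],
  [[0, 0, 0.014], [0, 0, 0]],
])

```text
time_s: 11.95
ee_pos: [0.6007, -0.2416, 0.0926]
eef_rot: [-0.0, 0.686, 0.728, -0.0]
wrist_force: [0.9, 0.2, 0.5]
width: 0.402
finger_force: 40.3
```

>>> move_arm([
  [[0, 0, 0.003], [0, 0, 0]],
  [[0, 0, 0.005], [0, 0, 0]],
  [[0, 0, 0.005], [0, 0, 0]],
])

```text
time_s: 12.25
ee_pos: [0.6007, -0.2416, 0.0913]
eef_rot: [0.0, 0.686, 0.728, -0.0]
wrist_force: [1.1, -0.3, 1.2]
width: 0.4
finger_force: 40.3
```

>>> move_arm([
  [[0, 0, 0.003], [0, 0, 0]],
  [[0, 0, 0.005], [0, 0, 0]],
  [[0, 0, 0.005], [0, 0, 0]],
])

```text
time_s: 12.55
ee_pos: [0.6008, -0.2416, 0.0899]
eef_rot: [0.0, 0.686, 0.728, 0.0]
wrist_force: [1.4, -0.3, 1.7]
width: 0.405
finger_force: 40.4
```

```bash
python3 - <<'E'
from h import *
o=manip.get_obs();print(o["wrist_force"],o["moment"],o["ee_pos"]);pans()
p,_=manip.snapshot("side");b=cv2.resize(p[90:290,250:400,::-1],None,fx=3,fy=3,interpolation=cv2.INTER_CUBIC);cv2.imwrite("pics/crop4.png",b)
E
```

```text
[ 1.40336645 -0.29704022  1.66364058] [-0.02321758 -0.26478714 -0.05431742] [ 0.60081407 -0.24164086  0.08989784]
left 0.1004 [  0   0   0   0   0   0   4 196  20   3   7   7   3  13  30  27  23 125
   1]
right 0.0763 [ 12 152   6   1   3   1   5   3  14  16  20  53   0   0   0   0   0   0
   0]
```

View pics/crop4.png

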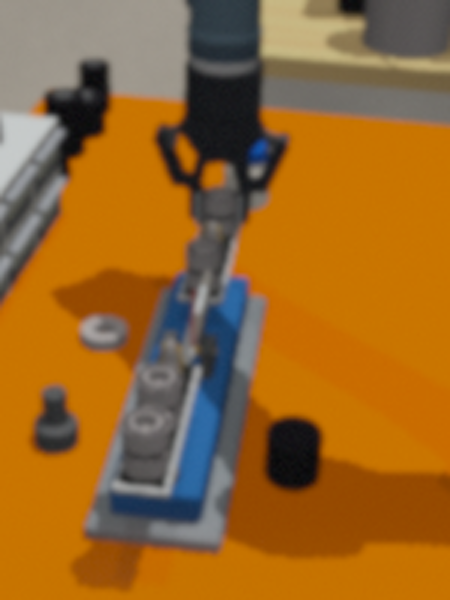

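The picture shows the cartridge standing low in the fingers at the right outer post, with the pan at its stop. I'll press it the last bit.

>>> move_arm([
  [[0, 0, 0.003], [0, 0, 0]],
  [[0, 0, 0.006], [0, 0, 0]],
  [[0, 0, 0.006], [0, 0, 0]],
])

```text
time_s: 13.3
ee_pos: [0.6009, -0.2417, 0.0887]
eef_rot: [-0.0, 0.686, 0.728, 0.0]
wrist_force: [0.4, 1.3, 5.0]
width: 0.403
finger_force: 40.9
```

>>> move_arm([
  [[0, 0, 0.003], [0, 0, 0]],
  [[0, 0, 0.003], [0, 0, 0]],
])

```text
time_s: 13.5
ee_pos: [0.6009, -0.2417, 0.0882]
eef_rot: [-0.0, 0.686, 0.728, 0.0]
wrist_force: [-0.4, 1.2, 6.8]
width: 0.403
finger_force: 41.2
```

>>> move_arm([
  [[0, 0, 0], [0, 0, 0]],
  [[0, 0, 0], [0, 0, 0]],
  [[0, 0, 0], [0, 0, 0]],
  [[0, 0, -0.1], [0, 0, 0]],
  [[0, 0, -0.25], [0, 0, 0]],
  [[0, 0, -0.26], [0, 0, 0]],
], claw=50, squeeze=20)

```text
time_s: 14.1
ee_pos: [0.6041, -0.2441, 0.171]
eef_rot: [0.005, 0.686, 0.727, 0.002]
wrist_force: [1.1, -1.3, 0.6]
width: 0.585
finger_force: 0.0
```

```bash
python3 -c "
from h import *
goto(.5942,-.1319,.165)"
```

```text
t 14.1 pos [ 0.6041 -0.2441  0.171 ] F [ 1.11 -1.25  0.64] shift [ 0.375 -0.011  0.018] turn [ 0.006  0.003 -0.   ]
```

>>> move_arm([
  [[0.15, 0, 0], [0, 0, 0]],
  [[0.3, 0, 0], [0, 0, 0]],
  [[0.366, 0, 0], [0, 0, 0]],
  [[0.366, 0, 0], [0, 0, 0]],
  [[0.366, 0, 0], [0, 0, 0]],
  [[0.366, 0, 0], [0, 0, 0]],
  [[0.366, 0, 0], [0, 0, 0]],
  [[0.366, 0, 0], [0, 0, 0]],
])

```text
time_s: 14.9
ee_pos: [0.594, -0.1339, 0.1652]
eef_rot: [0.0, 0.687, 0.727, -0.0]
wrist_force: [0.6, -0.1, 1.0]
width: 0.589
finger_force: 0.0
```

```bash
python3 -c "
from h import *
goto(.5942,-.1319,.095);pans()"
```

```text
t 14.9 pos [ 0.594  -0.1339  0.1652] F [ 0.65 -0.06  0.98] shift [0.007 0.001 0.234] turn [-0.     0.001 -0.002]
left 0.0983 [  0   0   0   0   0   0  82 135   6   3   7   8   8  20  30  22  78  61
   1]
right 0.1032 [ 0  7  2  0  2  2  3  3  4 13  5 54 16  0  0  0  0  0  0]
```

>>> move_arm([
  [[0.005, 0.001, 0.1], [0, 0, 0]],
  [[0.005, 0.001, 0.18], [0, 0, 0]],
  [[0.005, 0.001, 0.24], [0, 0, 0]],
  [[0.005, 0.001, 0.24], [0, 0, 0]],
  [[0.005, 0.001, 0.24], [0, 0, 0]],
  [[0.005, 0.001, 0.24], [0, 0, 0]],
], claw=39)

```text
time_s: 15.9
ee_pos: [0.5954, -0.1309, 0.0945]
eef_rot: [0.001, 0.686, 0.728, 0.001]
wrist_force: [-0.3, -0.3, 0.4]
width: 0.457
finger_force: 0.0
```

>>> move_arm([
  [[0, 0, 0], [0, 0, 0]],
  [[0, 0, 0], [0, 0, 0]],
  [[0, 0, 0], [0, 0, 0]],
], claw=36)

```text
time_s: 16.2
ee_pos: [0.5949, -0.1305, 0.0938]
eef_rot: [0.0, 0.686, 0.728, 0.0]
wrist_force: [-0.0, -0.2, 0.1]
width: 0.42
finger_force: 0.0
```

>>> move_arm([
  [[0, 0, 0], [0, 0, 0]],
  [[0, 0, 0], [0, 0, 0]],
  [[0, 0, 0], [0, 0, 0]],
], claw=35)

```text
time_s: 16.5
ee_pos: [0.5948, -0.1304, 0.0933]
eef_rot: [0.0, 0.686, 0.728, 0.0]
wrist_force: [0.1, -0.3, -0.4]
width: 0.411
finger_force: 0.5
```

>>> move_arm([
  [[0, 0, 0], [0, 0, 0]],
  [[-0.005, 0, 0], [0, 0, 0]],
  [[-0.005, 0, 0], [0, 0, 0]],
  [[-0.005, 0, 0], [0, 0, 0]],
], claw=37)

```text
time_s: 16.9
ee_pos: [0.5944, -0.1322, 0.0931]
eef_rot: [-0.0, 0.686, 0.728, -0.0]
wrist_force: [-1.3, 0.5, -0.2]
width: 0.433
finger_force: 0.0
```

>>> move_arm([
  [[0, 0, 0], [0, 0, 0]],
  [[0, 0, 0], [0, 0, 0]],
  [[0, 0, 0], [0, 0, 0]],
], claw=33)

```text
time_s: 17.2
ee_pos: [0.5946, -0.1321, 0.0932]
eef_rot: [0.0, 0.686, 0.728, -0.0]
wrist_force: [-0.0, -0.1, 0.0]
width: 0.407
finger_force: 23.0
```

>>> move_arm([
  [[0, 0, 0], [0, 0, 0]],
  [[0, 0, -0.008], [0, 0, 0]],
  [[0, 0, -0.016], [0, 0, 0]],
  [[0, 0, -0.024], [0, 0, 0]],
  [[0, 0, -0.032], [0, 0, 0]],
  [[0, 0, -0.04], [0, 0, 0]],
  [[0, 0, -0.048], [0, 0, 0]],
  [[0, 0, -0.056], [0, 0, 0]],
  [[0, 0, -0.064], [0, 0, 0]],
  [[0, 0, -0.072], [0, 0, 0]],
], squeeze=45)

```text
time_s: 18.2
ee_pos: [0.5943, -0.1318, 0.1146]
eef_rot: [-0.0, 0.686, 0.728, -0.0]
wrist_force: [1.3, -1.1, -3.9]
width: 0.401
finger_force: 45.1
```

>>> move_arm([
  [[0, 0, -0.007], [0, 0, 0]],
  [[0, 0, -0.014], [0, 0, 0]],
  [[0, 0, -0.021], [0, 0, 0]],
  [[0, 0, -0.028], [0, 0, 0]],
])

```text
time_s: 18.6
ee_pos: [0.5943, -0.1316, 0.1231]
eef_rot: [-0.0, 0.686, 0.728, -0.0]
wrist_force: [1.6, -0.3, -4.8]
width: 0.403
finger_force: 45.1
```

>>> move_arm([
  [[0, 0, -0.007], [0, 0, 0]],
  [[0, 0, -0.014], [0, 0, 0]],
  [[0, 0, -0.021], [0, 0, 0]],
  [[0, 0, -0.028], [0, 0, 0]],
  [[0, 0, -0.04], [0, 0, 0]],
  [[0, 0, -0.05], [0, 0, 0]],
  [[0, 0, -0.06], [0, 0, 0]],
  [[0, 0, -0.07], [0, 0, 0]],
])

```text
time_s: 19.4
ee_pos: [0.5944, -0.1322, 0.1446]
eef_rot: [-0.0, 0.686, 0.728, -0.0]
wrist_force: [0.6, -0.5, -2.4]
width: 0.399
finger_force: 45.1
```

>>> move_arm([
  [[0, 0, -0.03], [0, 0, 0]],
  [[0, 0, -0.07], [0, 0, 0]],
  [[0, 0, -0.13], [0, 0, 0]],
  [[0, 0, -0.19], [0, 0, 0]],
  [[0, 0, -0.19], [0, 0, 0]],
  [[0, 0, -0.19], [0, 0, 0]],
  [[0, 0, -0.19], [0, 0, 0]],
  [[0, 0, -0.19], [0, 0, 0]],
])

```text
time_s: 20.2
ee_pos: [0.5937, -0.1316, 0.2]
eef_rot: [-0.001, 0.686, 0.728, -0.001]
wrist_force: [0.2, 0.1, -3.6]
width: 0.404
finger_force: 45.3
```

```bash
python3 -c "
from h import *
goto(.583,.0577,.2)
o=manip.get_obs();print(o['wrist_force'])
pans();goto(.583,.0577,.2)"
```

```text
t 20.2 pos [ 0.5937 -0.1316  0.2   ] F [ 0.24  0.09 -3.59] shift [0.632 0.002 0.   ] turn [-0.001 -0.     0.   ]
[ 0.24398154  0.09338225 -3.59447377]
left 0.0844 [  0   0   9 196  15   2   9   7  13   7  27  27  13 130   3   0   0   0
   0]
right 0.1024 [ 0  0  0  0  0  3  2  1  1  5  1  2 10  9  6 60  0  0  0]
t 20.6 pos [ 0.5946 -0.132   0.201 ] F [-0.04 -0.04 -3.21] shift [ 0.633 -0.001  0.003] turn [-0.  0. -0.]
```

>>> move_arm([
  [[0.13, 0, 0], [0, 0, 0]],
  [[0.27, 0, 0], [0, 0, 0]],
  [[0.42, 0, 0], [0, 0, 0]],
  [[0.55, 0, 0], [0, 0, 0]],
  [[0.632, 0, 0], [0, 0, 0]],
  [[0.632, 0, 0], [0, 0, 0]],
  [[0.632, 0, 0], [0, 0, 0]],
  [[0.632, 0, 0], [0, 0, 0]],
  [[0.632, 0, 0], [0, 0, 0]],
  [[0.632, 0, 0], [0, 0, 0]],
  [[0.632, 0, 0], [0, 0, 0]],
])

```text
time_s: 21.7
ee_pos: [0.5835, 0.0562, 0.2012]
eef_rot: [0.0, 0.687, 0.727, -0.0]
wrist_force: [-0.3, -0.3, -2.8]
width: 0.401
finger_force: 45.3
```

```bash
python3 - <<'E'
from h import *
goto(.5832,.0577,.145)
p,_=manip.snapshot("side");b=cv2.resize(p[90:290,250:400,::-1],None,fx=3,fy=3,interpolation=cv2.INTER_CUBIC);cv2.imwrite("pics/crop5.png",b)
print(proj("side",[.5832,.0577,.118]),proj("side",[.5832,.0577,.186]))
E
```

```text
t 21.7 pos [0.5835 0.0562 0.2012] F [-0.32 -0.26 -2.84] shift [ 0.005 -0.001  0.187] turn [ 0.     0.    -0.001]
(np.float64(306.47036841485937), np.float64(210.68099725504482)) (np.float64(306.59495487972845), np.float64(186.49550341939212))
```

View pics/crop5.png

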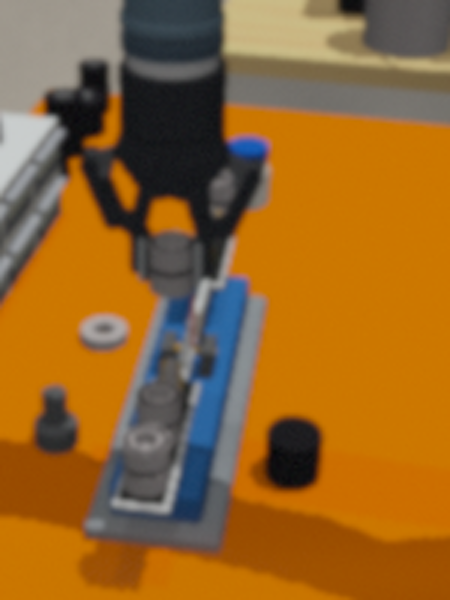

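The picture shows the held cartridge above the free left inner post. The post's tip is at crop (170,360), which is full-image (306.7,210), and matches my projection of (306.5,210.7). I'll go down to just above the tip.

>>> move_arm([
  [[0.004, 0, 0.08], [0, 0, 0]],
  [[0.004, 0, 0.16], [0, 0, 0]],
  [[0.004, 0, 0.2], [0, 0, 0]],
  [[0.004, 0, 0.2], [0, 0, 0]],
  [[0.004, 0, 0.2], [0, 0, 0]],
  [[0.004, 0, 0.2], [0, 0, 0]],
  [[0.004, 0, 0.2], [0, 0, 0]],
])

```text
time_s: 22.45
ee_pos: [0.5845, 0.0585, 0.1425]
eef_rot: [0.001, 0.686, 0.728, 0.001]
wrist_force: [1.0, -0.3, -3.4]
width: 0.401
finger_force: 45.3
```

```bash
python3 -c "
from h import *
goto(.5832,.0577,.0902)"
```

```text
t 22.45 pos [0.5845 0.0585 0.1425] F [ 1.02 -0.34 -3.39] shift [-0.002 -0.005  0.174] turn [ 0.002 -0.    -0.   ]
```

>>> move_arm([
  [[-0.001, -0.001, 0], [0, 0, 0]],
  [[-0.001, -0.001, 0], [0, 0, 0]],
  [[-0.001, -0.001, 0], [0, 0, 0]],
  [[-0.001, -0.001, 0], [0, 0, 0]],
])

```text
time_s: 22.85
ee_pos: [0.5831, 0.0582, 0.1412]
eef_rot: [-0.0, 0.686, 0.728, 0.0]
wrist_force: [0.0, 0.3, -2.3]
width: 0.402
finger_force: 45.3
```

Position is within 0.5 mm. I'll start the insertion, watching the forces.

>>> move_arm([
  [[0, 0, 0.01], [0, 0, 0]],
  [[0, 0, 0.02], [0, 0, 0]],
  [[0, 0, 0.03], [0, 0, 0]],
  [[0, 0, 0.04], [0, 0, 0]],
  [[0, 0, 0.05], [0, 0, 0]],
  [[0, 0, 0.06], [0, 0, 0]],
])

```text
time_s: 23.45
ee_pos: [0.5832, 0.0582, 0.1229]
eef_rot: [0.0, 0.686, 0.728, 0.0]
wrist_force: [0.1, -0.1, -2.3]
width: 0.4
finger_force: 45.3
```

>>> move_arm([
  [[0, 0, 0.01], [0, 0, 0]],
  [[0, 0, 0.02], [0, 0, 0]],
  [[0, 0, 0.03], [0, 0, 0]],
])

```text
time_s: 23.75
ee_pos: [0.5836, 0.0582, 0.1143]
eef_rot: [0.0, 0.686, 0.728, 0.0]
wrist_force: [-0.1, 0.2, -1.3]
width: 0.402
finger_force: 45.3
```

>>> move_arm([
  [[0, 0, 0.01], [0, 0, 0]],
  [[0, 0, 0.02], [0, 0, 0]],
  [[0, 0, 0.03], [0, 0, 0]],
])

```text
time_s: 24.05
ee_pos: [0.5834, 0.0582, 0.1052]
eef_rot: [0.0, 0.686, 0.728, 0.0]
wrist_force: [-0.1, 0.1, 0.2]
width: 0.4
finger_force: 45.5
```

>>> move_arm([
  [[0, 0, 0.01], [0, 0, 0]],
  [[0, 0, 0.02], [0, 0, 0]],
  [[0, 0, 0.03], [0, 0, 0]],
  [[0, 0, 0.035], [0, 0, 0]],
])

```text
time_s: 24.45
ee_pos: [0.5831, 0.0582, 0.0944]
eef_rot: [0.0, 0.686, 0.728, 0.0]
wrist_force: [1.5, 0.1, -1.1]
width: 0.407
finger_force: 45.5
```

>>> move_arm([
  [[0, 0, 0.005], [0, 0, 0]],
  [[0, 0, 0.01], [0, 0, 0]],
  [[0, 0, 0.012], [0, 0, 0]],
])

```text
time_s: 24.75
ee_pos: [0.5833, 0.0581, 0.0913]
eef_rot: [0.0, 0.686, 0.728, 0.0]
wrist_force: [0.4, 0.2, 2.3]
width: 0.403
finger_force: 45.8
```

>>> move_arm([
  [[0, 0, 0.003], [0, 0, 0]],
  [[0, 0, 0.005], [0, 0, 0]],
  [[0, 0, 0.005], [0, 0, 0]],
])

```text
time_s: 25.05
ee_pos: [0.5833, 0.0582, 0.0902]
eef_rot: [-0.0, 0.686, 0.728, 0.0]
wrist_force: [-0.6, -0.3, 4.8]
width: 0.403
finger_force: 46.3
```

>>> move_arm([
  [[0, 0, 0.002], [0, 0, 0]],
  [[0, 0, 0.002], [0, 0, 0]],
])

```text
time_s: 25.25
ee_pos: [0.5833, 0.0581, 0.0898]
eef_rot: [-0.0, 0.686, 0.728, 0.0]
wrist_force: [-1.9, -0.3, 5.6]
width: 0.4
finger_force: 46.4
```

>>> move_arm([
  [[0, 0, 0], [0, 0, 0]],
  [[0, 0, 0], [0, 0, 0]],
  [[0, 0, 0], [0, 0, 0]],
  [[0, 0, -0.08], [0, 0, 0]],
  [[0, 0, -0.22], [0, 0, 0]],
  [[0, 0, -0.36], [0, 0, 0]],
  [[0, 0, -0.5], [0, 0, 0]],
  [[0, 0, -0.5], [0, 0, 0]],
], claw=50)

```text
time_s: 26.05
ee_pos: [0.5877, 0.0581, 0.2457]
eef_rot: [0.003, 0.686, 0.727, 0.005]
wrist_force: [1.4, -0.3, 0.3]
width: 0.587
finger_force: 0.0
```

>>> move_arm([
  [[0.15, -0.15, 0], [0, 0, 0]],
  [[0.3, -0.3, 0], [0, 0, 0]],
  [[0.45, -0.45, 0], [0, 0, 0]],
  [[0.6, -0.5, 0], [0, 0, 0]],
  [[0.75, -0.5, 0], [0, 0, 0]],
  [[0.9, -0.5, 0], [0, 0, 0]],
  [[0.9, -0.5, 0], [0, 0, 0]],
  [[0.9, -0.5, 0], [0, 0, 0]],
  [[0.9, -0.5, 0], [0, 0, 0]],
  [[0.9, -0.5, 0], [0, 0, 0]],
  [[0.9, -0.5, 0], [0, 0, 0]],
])

```text
time_s: 27.15
ee_pos: [0.4183, 0.3166, 0.2387]
eef_rot: [0.0, 0.687, 0.726, -0.0]
wrist_force: [0.4, 0.2, -0.2]
width: 0.585
finger_force: 0.0
```

```bash
python3 - <<'E'
from h import *
p,d=pans();P=cloud("top",d)
t=np.array([.5874,-.0371]);a=.059
for y in(.205,.150,.095,-.095,-.150,-.205):
    c=t+y*np.array([-np.sin(a),np.cos(a)]);m=(np.hypot(P[...,0]-c[0],P[...,1]-c[1])<.017)
    print(y,np.nanpercentile(P[m][:,2],[50,80,95]).round(4))
p,_=manip.snapshot("side");q,_=manip.snapshot("top")
b=cv2.resize(p[100:290,250:380,::-1],None,fx=3,fy=3,interpolation=cv2.INTER_CUBIC);q=cv2.resize(q[165:210,230:396,::-1],None,fx=2.4,fy=2.4)
im=np.zeros((570,790,3),np.uint8);im[:,:390]=b;im[:q.shape[0],392:392+q.shape[1]]=q[:,:398];cv2.imwrite("pics/crop6.png",im)
print(manip.get_obs()["ee_pos"],manip.get_obs()["time_s"])
E
```

```text
left 0.0773 [ 12 119   9   2   6   4  12   9  28  31  39 180   7   0   0   0   0   0
   0]
right 0.1 [  0   0   0   0   0   0  17 270  17   6   0   5   4   9  19  24  22  58
   2]
0.205 [0.115  0.1164 0.1174]
0.15 [0.1148 0.1163 0.1172]
0.095 [0.1143 0.1156 0.1166]
-0.095 [0.1006 0.1239 0.1324]
-0.15 [0.1003 0.121  0.1329]
-0.205 [0.1387 0.14   0.1412]
[0.41740844 0.31891347 0.23899082] 27.65
```

View pics/crop6.png

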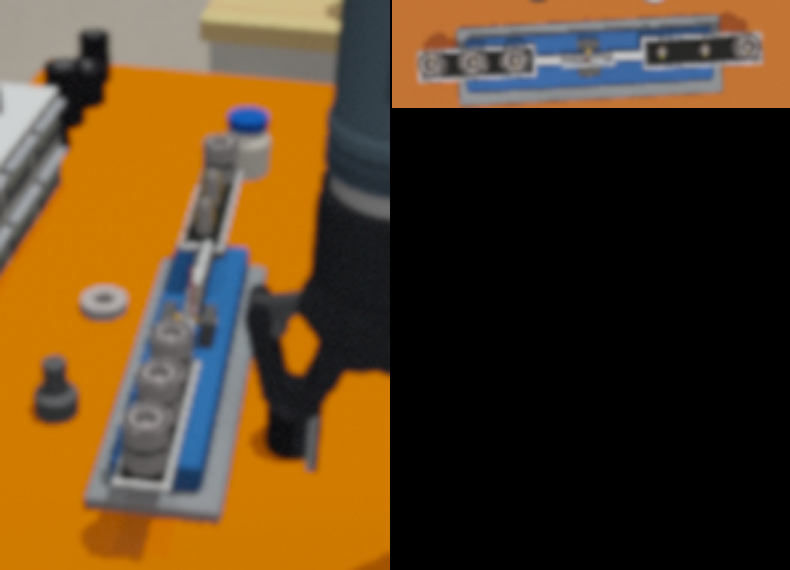

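Every cartridge is home, but the left pan is on its stop (77 mm lining, right 100 mm). The picture shows three rings on the left and one on the right. I misjudged this: level needs the heavy one (3 units) alone against three light ones, so the light right-outer cartridge should have been the one to change sides. I'll move the heavy one back to right post 1, then carry the light one to left post 3.

>>> move_arm([
  [[-0.1, 0.15, 0], [0, 0, 0]],
  [[-0.2, 0.3, 0], [0, 0, 0]],
  [[-0.35, 0.4, 0], [0, 0, 0]],
  [[-0.5, 0.5, 0], [0, 0, 0]],
  [[-0.65, 0.5, 0], [0, 0, 0]],
  [[-0.8, 0.5, 0], [0, 0, 0]],
  [[-0.9, 0.5, 0], [0, 0, 0]],
  [[-0.9, 0.5, 0.13], [0, 0, 0]],
  [[-0.9, 0.5, 0.24], [0, 0, 0]],
  [[-0.9, 0.5, 0.24], [0, 0, 0]],
  [[-0.9, 0.5, 0.24], [0, 0, 0]],
  [[-0.9, 0.5, 0.24], [0, 0, 0]],
])

```text
time_s: 28.85
ee_pos: [0.5846, 0.0587, 0.1689]
eef_rot: [0.001, 0.686, 0.728, 0.001]
wrist_force: [-0.3, 0.1, -0.0]
width: 0.584
finger_force: 0.0
```

>>> move_arm([
  [[0, 0, 0], [0, 0, 0]],
  [[0, 0, 0], [0, 0, 0]],
  [[0, 0, 0], [0, 0, 0]],
])

```text
time_s: 29.15
ee_pos: [0.5837, 0.0584, 0.168]
eef_rot: [0.0, 0.686, 0.728, 0.001]
wrist_force: [-0.2, -0.2, -0.4]
width: 0.588
finger_force: 0.0
```

```bash
python3 -c "
from h import *
goto(.5833,.0581,.0908)"
```

```text
t 29.15 pos [0.5837 0.0584 0.168 ] F [-0.24 -0.21 -0.43] shift [-0.001 -0.002  0.257] turn [ 0.001 -0.     0.   ]
```

>>> move_arm([
  [[-0.001, -0.001, 0.1], [0, 0, 0]],
  [[-0.001, -0.001, 0.19], [0, 0, 0]],
  [[-0.001, -0.001, 0.25], [0, 0, 0]],
  [[-0.001, -0.001, 0.255], [0, 0, 0]],
  [[-0.001, -0.001, 0.255], [0, 0, 0]],
  [[-0.001, -0.001, 0.255], [0, 0, 0]],
  [[-0.001, -0.001, 0.255], [0, 0, 0]],
], claw=40, squeeze=20)

```text
time_s: 29.85
ee_pos: [0.5839, 0.0579, 0.0919]
eef_rot: [0.001, 0.686, 0.728, 0.001]
wrist_force: [-0.7, 0.6, 0.2]
width: 0.471
finger_force: 0.0
```

>>> move_arm([
  [[0, 0, 0], [0, 0, 0]],
  [[0, 0, 0], [0, 0, 0]],
  [[0, 0, 0], [0, 0, 0]],
], claw=35)

```text
time_s: 30.15
ee_pos: [0.5834, 0.0579, 0.0911]
eef_rot: [0.0, 0.686, 0.728, 0.001]
wrist_force: [0.7, 0.3, 0.6]
width: 0.41
finger_force: 0.7
```

Centred. I'll grip and lift it off slowly.

>>> move_arm([
  [[0, 0, 0], [0, 0, 0]],
  [[0, 0, 0], [0, 0, 0]],
  [[0, 0, 0], [0, 0, 0]],
], claw=33)

```text
time_s: 30.45
ee_pos: [0.5834, 0.0579, 0.0909]
eef_rot: [0.0, 0.686, 0.728, 0.0]
wrist_force: [1.4, -0.6, 2.1]
width: 0.407
finger_force: 21.3
```

>>> move_arm([
  [[0, 0, 0], [0, 0, 0]],
  [[0, 0, -0.008], [0, 0, 0]],
  [[0, 0, -0.016], [0, 0, 0]],
  [[0, 0, -0.024], [0, 0, 0]],
  [[0, 0, -0.032], [0, 0, 0]],
  [[0, 0, -0.04], [0, 0, 0]],
  [[0, 0, -0.048], [0, 0, 0]],
  [[0, 0, -0.056], [0, 0, 0]],
  [[0, 0, -0.064], [0, 0, 0]],
  [[0, 0, -0.072], [0, 0, 0]],
  [[0, 0, -0.08], [0, 0, 0]],
], squeeze=45)

```text
time_s: 31.55
ee_pos: [0.5826, 0.0578, 0.1145]
eef_rot: [-0.0, 0.686, 0.728, -0.0]
wrist_force: [3.2, 1.2, -4.3]
width: 0.399
finger_force: 45.1
```

>>> move_arm([
  [[0, 0, -0.007], [0, 0, 0]],
  [[0, 0, -0.014], [0, 0, 0]],
  [[0, 0, -0.021], [0, 0, 0]],
  [[0, 0, -0.028], [0, 0, 0]],
  [[0, 0, -0.035], [0, 0, 0]],
  [[0, 0, -0.042], [0, 0, 0]],
  [[0, 0, -0.049], [0, 0, 0]],
  [[0, 0, -0.056], [0, 0, 0]],
])

```text
time_s: 32.35
ee_pos: [0.582, 0.0578, 0.1312]
eef_rot: [-0.001, 0.686, 0.728, -0.001]
wrist_force: [-0.1, -0.1, -2.4]
width: 0.398
finger_force: 45.1
```

>>> move_arm([
  [[0, 0, -0.01], [0, 0, 0]],
  [[0, 0, -0.02], [0, 0, 0]],
  [[0, 0, -0.03], [0, 0, 0]],
  [[0, 0, -0.04], [0, 0, 0]],
  [[0, 0, -0.06], [0, 0, 0]],
  [[0, 0, -0.1], [0, 0, 0]],
  [[0, 0, -0.16], [0, 0, 0]],
  [[0, 0, -0.225], [0, 0, 0]],
  [[0, 0, -0.225], [0, 0, 0]],
])

```text
time_s: 33.25
ee_pos: [0.5857, 0.0578, 0.2028]
eef_rot: [0.002, 0.686, 0.727, 0.003]
wrist_force: [1.5, -0.7, -2.7]
width: 0.4
finger_force: 45.4
```

>>> move_arm([
  [[-0.13, 0, 0], [0, 0, 0]],
  [[-0.27, 0, 0], [0, 0, 0]],
  [[-0.42, 0, 0], [0, 0, 0]],
  [[-0.55, 0, 0], [0, 0, 0]],
  [[-0.634, 0, 0], [0, 0, 0]],
  [[-0.634, 0, 0], [0, 0, 0]],
  [[-0.634, 0, 0], [0, 0, 0]],
  [[-0.634, 0, 0.05], [0, 0, 0]],
  [[-0.634, 0, 0.1], [0, 0, 0]],
  [[-0.634, 0, 0.15], [0, 0, 0]],
  [[-0.634, 0, 0.15], [0, 0, 0]],
  [[-0.634, 0, 0.15], [0, 0, 0]],
])

```text
time_s: 34.45
ee_pos: [0.5933, -0.1314, 0.1525]
eef_rot: [-0.001, 0.686, 0.728, -0.001]
wrist_force: [0.1, -0.2, -3.2]
width: 0.4
finger_force: 45.3
```

```bash
python3 -c "
from h import *
goto(.5945,-.132,.0902);pans(4);goto(.5945,-.132,.0902)"
```

```text
t 34.45 pos [ 0.5933 -0.1314  0.1525] F [ 0.12 -0.22 -3.16] shift [-0.002  0.005  0.208] turn [-0.002 -0.     0.   ]
left 0.0846 [  0   0  13 179  27   2   5  14   6  12  21  28  38 106   6   0   0   0
   0]
right 0.0956 [ 0  0  0  0  2 10  2  2  3  6  2  0 14  7 14 54  5  0  0]
t 34.65 pos [ 0.5947 -0.1323  0.1546] F [ 0.31  0.71 -2.32] shift [ 0.001 -0.001  0.215] turn [ 0.001  0.    -0.   ]
```

>>> move_arm([
  [[0, 0, 0.02], [0, 0, 0]],
  [[0, 0, 0.04], [0, 0, 0]],
  [[0, 0, 0.05], [0, 0, 0]],
  [[0, 0, 0.06], [0, 0, 0]],
  [[0, 0, 0.07], [0, 0, 0]],
  [[0, 0, 0.08], [0, 0, 0]],
  [[0, 0, 0.09], [0, 0, 0]],
])

```text
time_s: 35.35
ee_pos: [0.5946, -0.1321, 0.1269]
eef_rot: [0.001, 0.686, 0.728, 0.0]
wrist_force: [0.7, 0.1, -0.9]
width: 0.405
finger_force: 45.3
```

>>> move_arm([
  [[0, 0, 0.01], [0, 0, 0]],
  [[0, 0, 0.02], [0, 0, 0]],
  [[0, 0, 0.03], [0, 0, 0]],
  [[0, 0, 0.04], [0, 0, 0]],
])

```text
time_s: 35.75
ee_pos: [0.5944, -0.1321, 0.1149]
eef_rot: [0.0, 0.686, 0.728, 0.0]
wrist_force: [1.7, 0.4, -0.5]
width: 0.401
finger_force: 45.4
```

>>> move_arm([
  [[0, 0, 0.01], [0, 0, 0]],
  [[0, 0, 0.02], [0, 0, 0]],
  [[0, 0, 0.03], [0, 0, 0]],
  [[0, 0, 0.04], [0, 0, 0]],
  [[0, 0, 0.05], [0, 0, 0]],
  [[0, 0, 0.06], [0, 0, 0]],
  [[0, 0, 0.066], [0, 0, 0]],
])

```text
time_s: 36.45
ee_pos: [0.5941, -0.132, 0.0947]
eef_rot: [0.0, 0.686, 0.728, 0.0]
wrist_force: [0.5, 0.6, 0.6]
width: 0.401
finger_force: 45.6
```

>>> move_arm([
  [[0, 0, 0.004], [0, 0, 0]],
  [[0, 0, 0.008], [0, 0, 0]],
  [[0, 0, 0.01], [0, 0, 0]],
  [[0, 0, 0.01], [0, 0, 0]],
])

```text
time_s: 36.85
ee_pos: [0.5941, -0.132, 0.092]
eef_rot: [0.0, 0.686, 0.728, 0.0]
wrist_force: [1.0, -0.0, 0.9]
width: 0.404
finger_force: 45.6
```

>>> move_arm([
  [[0, 0, 0.004], [0, 0, 0]],
  [[0, 0, 0.006], [0, 0, 0]],
  [[0, 0, 0.006], [0, 0, 0]],
])

```text
time_s: 37.15
ee_pos: [0.5942, -0.132, 0.0907]
eef_rot: [-0.0, 0.686, 0.728, 0.0]
wrist_force: [0.6, 0.0, 4.8]
width: 0.4
finger_force: 46.1
```

>>> move_arm([
  [[0, 0, 0.002], [0, 0, 0]],
  [[0, 0, 0.004], [0, 0, 0]],
  [[0, 0, 0.004], [0, 0, 0]],
])

```text
time_s: 37.45
ee_pos: [0.5942, -0.132, 0.0898]
eef_rot: [-0.0, 0.686, 0.728, 0.0]
wrist_force: [-0.4, 2.2, 6.4]
width: 0.403
finger_force: 46.4
```

>>> move_arm([
  [[0, 0, 0], [0, 0, 0]],
  [[0, 0, 0], [0, 0, 0]],
  [[0, 0, 0], [0, 0, 0]],
  [[0, 0, -0.1], [0, 0, 0]],
  [[0, 0, -0.25], [0, 0, 0]],
  [[-0.13, 0, -0.26], [0, 0, 0]],
  [[-0.27, 0, -0.26], [0, 0, 0]],
  [[-0.365, 0.001, -0.26], [0, 0, 0]],
  [[-0.365, 0.001, -0.26], [0, 0, 0]],
  [[-0.365, 0.001, -0.26], [0, 0, 0]],
  [[-0.365, 0.001, -0.26], [0, 0, 0]],
  [[-0.365, 0.001, -0.26], [0, 0, 0]],
], claw=50, squeeze=20)

```text
time_s: 38.65
ee_pos: [0.6011, -0.2388, 0.1663]
eef_rot: [-0.001, 0.685, 0.729, 0.0]
wrist_force: [-1.2, 0.0, 0.2]
width: 0.587
finger_force: 0.0
```

```bash
python3 -c "
from h import *
pans(4);goto(.6009,-.2416,.0922)"
```

```text
left 0.0984 [  0   0   0   0   0   0  93 123   6   5   8   6   5  20  28  28  79  60
   0]
right 0.0783 [  1 109  86   5   1   0   5   3  10  13  11  49  18   0   0   0   0   0
   0]
t 38.85 pos [ 0.601  -0.2401  0.1669] F [-0.61 -0.47  0.04] shift [-0.005 -0.001  0.249] turn [-0.    -0.     0.001]
```

>>> move_arm([
  [[-0.002, 0, 0.1], [0, 0, 0]],
  [[-0.002, 0, 0.19], [0, 0, 0]],
  [[-0.002, 0, 0.245], [0, 0, 0]],
  [[-0.002, 0, 0.245], [0, 0, 0]],
  [[-0.002, 0, 0.245], [0, 0, 0]],
  [[-0.002, 0, 0.245], [0, 0, 0]],
], claw=40)

```text
time_s: 39.45
ee_pos: [0.6019, -0.2426, 0.0951]
eef_rot: [0.001, 0.686, 0.728, 0.0]
wrist_force: [0.1, 0.1, 0.2]
width: 0.465
finger_force: 0.0
```

>>> move_arm([
  [[0, 0, 0], [0, 0, 0]],
  [[0, 0, 0], [0, 0, 0]],
  [[0, 0, 0], [0, 0, 0]],
], claw=35)

```text
time_s: 39.75
ee_pos: [0.6016, -0.2426, 0.0945]
eef_rot: [0.001, 0.686, 0.728, 0.0]
wrist_force: [0.5, -0.4, 0.2]
width: 0.409
finger_force: 3.3
```

>>> move_arm([
  [[0, 0, 0], [0, 0, 0]],
  [[0, 0, 0], [0, 0, 0]],
  [[0, 0, 0], [0, 0, 0]],
], claw=33)

```text
time_s: 40.05
ee_pos: [0.6012, -0.2425, 0.0938]
eef_rot: [0.001, 0.686, 0.728, 0.0]
wrist_force: [1.4, -3.2, 0.4]
width: 0.405
finger_force: 20.8
```

>>> move_arm([
  [[0, 0, 0], [0, 0, 0]],
  [[0, 0, -0.008], [0, 0, 0]],
  [[0, 0, -0.016], [0, 0, 0]],
  [[0, 0, -0.024], [0, 0, 0]],
  [[0, 0, -0.032], [0, 0, 0]],
  [[0, 0, -0.04], [0, 0, 0]],
  [[0, 0, -0.048], [0, 0, 0]],
  [[0, 0, -0.056], [0, 0, 0]],
  [[0, 0, -0.064], [0, 0, 0]],
  [[0, 0, -0.072], [0, 0, 0]],
], squeeze=40)

```text
time_s: 41.05
ee_pos: [0.6006, -0.2413, 0.1149]
eef_rot: [-0.001, 0.686, 0.728, 0.0]
wrist_force: [1.7, -0.1, -2.7]
width: 0.4
finger_force: 40.0
```

>>> move_arm([
  [[0, 0, -0.007], [0, 0, 0]],
  [[0, 0, -0.014], [0, 0, 0]],
  [[0, 0, -0.021], [0, 0, 0]],
  [[0, 0, -0.028], [0, 0, 0]],
  [[0, 0, -0.035], [0, 0, 0]],
  [[0, 0, -0.042], [0, 0, 0]],
  [[0, 0, -0.049], [0, 0, 0]],
  [[0, 0, -0.056], [0, 0, 0]],
])

```text
time_s: 41.85
ee_pos: [0.6003, -0.2423, 0.1323]
eef_rot: [-0.0, 0.686, 0.728, -0.0]
wrist_force: [0.2, 0.9, -0.7]
width: 0.399
finger_force: 40.1
```

>>> move_arm([
  [[0, 0, -0.01], [0, 0, 0]],
  [[0, 0, -0.02], [0, 0, 0]],
  [[0, 0, -0.03], [0, 0, 0]],
  [[0, 0, -0.04], [0, 0, 0]],
  [[0, 0, -0.06], [0, 0, 0]],
  [[0, 0, -0.1], [0, 0, 0]],
  [[0, 0, -0.16], [0, 0, 0]],
  [[0, 0, -0.225], [0, 0, 0]],
  [[0, 0, -0.225], [0, 0, 0]],
])

```text
time_s: 42.75
ee_pos: [0.6031, -0.2434, 0.2037]
eef_rot: [0.003, 0.686, 0.728, 0.002]
wrist_force: [0.1, -0.7, -0.6]
width: 0.402
finger_force: 40.2
```

>>> move_arm([
  [[0.13, 0, 0], [0, 0, 0]],
  [[0.27, 0, 0], [0, 0, 0]],
  [[0.42, 0, 0], [0, 0, 0]],
  [[0.57, 0, 0], [0, 0, 0]],
  [[0.72, 0, 0], [0, 0, 0]],
  [[0.85, 0, 0], [0, 0, 0]],
  [[0.95, 0, 0], [0, 0, 0]],
  [[0.999, 0, 0], [0, 0, 0]],
  [[0.999, 0, 0], [0, 0, 0]],
  [[0.999, 0, 0], [0, 0, 0]],
  [[0.999, 0, 0], [0, 0, 0]],
  [[0.999, 0, 0], [0, 0, 0]],
])

```text
time_s: 43.95
ee_pos: [0.5833, 0.0543, 0.1995]
eef_rot: [0.0, 0.688, 0.726, -0.0]
wrist_force: [0.6, -1.0, -0.6]
width: 0.402
finger_force: 40.3
```

```bash
python3 -c "
from h import *
pans(4);goto(.5833,.0572,.155)"
```

```text
left 0.0951 [ 0  0  0  0  0  0  3  0  0  0  0  0  0  0  1 18  2  0  0]
right 0.0826 [  0   0 109 175   5   0   8   6   3  11  24  20  47  24   0   0   0   0
   0]
t 44.15 pos [0.5832 0.0563 0.1994] F [-1.19  0.68 -0.36] shift [0.003 0.    0.148] turn [ 0.     0.    -0.001]
```

>>> move_arm([
  [[0.002, 0, 0.08], [0, 0, 0]],
  [[0.002, 0, 0.15], [0, 0, 0]],
  [[0.002, 0, 0.16], [0, 0, 0]],
  [[0.002, 0, 0.16], [0, 0, 0]],
  [[0.002, 0, 0.16], [0, 0, 0]],
  [[0.002, 0, 0.16], [0, 0, 0]],
  [[0.002, 0, 0.16], [0, 0, 0]],
  [[0.002, 0, 0.16], [0, 0, 0]],
  [[0.002, 0, 0.16], [0, 0, 0]],
])

```text
time_s: 45.05
ee_pos: [0.5833, 0.0579, 0.1518]
eef_rot: [0.0, 0.686, 0.728, 0.0]
wrist_force: [-0.1, -0.2, -1.7]
width: 0.405
finger_force: 40.3
```

>>> move_arm([
  [[-0.002, 0, 0.01], [0, 0, 0]],
  [[-0.002, 0, 0.02], [0, 0, 0]],
  [[-0.002, 0, 0.03], [0, 0, 0]],
  [[-0.002, 0, 0.04], [0, 0, 0]],
  [[-0.002, 0, 0.05], [0, 0, 0]],
  [[-0.002, 0, 0.06], [0, 0, 0]],
])

```text
time_s: 45.65
ee_pos: [0.5833, 0.0573, 0.1331]
eef_rot: [0.0, 0.686, 0.728, 0.0]
wrist_force: [0.2, 0.4, -1.6]
width: 0.404
finger_force: 40.3
```

>>> move_arm([
  [[0, 0, 0.01], [0, 0, 0]],
  [[0, 0, 0.02], [0, 0, 0]],
  [[0, 0, 0.03], [0, 0, 0]],
  [[0, 0, 0.04], [0, 0, 0]],
  [[0, 0, 0.05], [0, 0, 0]],
])

```text
time_s: 46.15
ee_pos: [0.5835, 0.0573, 0.1185]
eef_rot: [0.0, 0.686, 0.728, 0.0]
wrist_force: [0.0, -0.9, 1.9]
width: 0.404
finger_force: 40.4
```

>>> move_arm([
  [[0, 0, 0.01], [0, 0, 0]],
  [[0, 0, 0.02], [0, 0, 0]],
  [[0, 0, 0.03], [0, 0, 0]],
  [[0, 0, 0.04], [0, 0, 0]],
  [[0, 0, 0.05], [0, 0, 0]],
])

```text
time_s: 46.65
ee_pos: [0.5833, 0.0573, 0.1032]
eef_rot: [0.0, 0.686, 0.728, 0.0]
wrist_force: [1.0, 0.2, 1.5]
width: 0.402
finger_force: 40.4
```

>>> move_arm([
  [[0, 0, 0.01], [0, 0, 0]],
  [[0, 0, 0.02], [0, 0, 0]],
  [[0, 0, 0.024], [0, 0, 0]],
  [[0, 0, 0.028], [0, 0, 0]],
  [[0, 0, 0.028], [0, 0, 0]],
])

```text
time_s: 47.15
ee_pos: [0.5832, 0.0573, 0.0949]
eef_rot: [0.0, 0.686, 0.728, 0.0]
wrist_force: [-0.2, -0.1, 1.1]
width: 0.401
finger_force: 40.6
```

>>> move_arm([
  [[0, 0, 0.004], [0, 0, 0]],
  [[0, 0, 0.008], [0, 0, 0]],
  [[0, 0, 0.008], [0, 0, 0]],
])

```text
time_s: 47.45
ee_pos: [0.5832, 0.0573, 0.0927]
eef_rot: [0.0, 0.686, 0.728, 0.0]
wrist_force: [0.9, 1.1, 2.2]
width: 0.4
finger_force: 40.8
```

>>> move_arm([
  [[0, 0, 0.003], [0, 0, 0]],
  [[0, 0, 0.005], [0, 0, 0]],
  [[0, 0, 0.005], [0, 0, 0]],
])

```text
time_s: 47.75
ee_pos: [0.5833, 0.0573, 0.0919]
eef_rot: [-0.0, 0.686, 0.728, 0.0]
wrist_force: [-0.7, 0.4, 6.7]
width: 0.402
finger_force: 41.3
```

>>> move_arm([
  [[0, 0, 0.001], [0, 0, 0]],
  [[0, 0, 0.001], [0, 0, 0]],
])

```text
time_s: 47.95
ee_pos: [0.5833, 0.0572, 0.0918]
eef_rot: [-0.0, 0.686, 0.728, 0.0]
wrist_force: [-1.5, -0.0, 7.6]
width: 0.399
finger_force: 41.3
```

>>> move_arm([
  [[0, 0, 0], [0, 0, 0]],
  [[0, 0, 0], [0, 0, 0]],
  [[0, 0, 0], [0, 0, 0]],
  [[0, 0, -0.08], [0, 0, 0]],
  [[0, 0, -0.22], [0, 0, 0]],
  [[0, 0, -0.36], [0, 0, 0]],
  [[0, 0, -0.5], [0, 0, 0]],
  [[0, 0, -0.5], [0, 0, 0]],
], claw=50)

```text
time_s: 48.75
ee_pos: [0.5874, 0.0571, 0.2473]
eef_rot: [0.003, 0.686, 0.727, 0.005]
wrist_force: [-0.2, 0.0, 0.8]
width: 0.583
finger_force: 0.0
```

>>> move_arm([
  [[0.15, -0.15, 0], [0, 0, 0]],
  [[0.3, -0.3, 0], [0, 0, 0]],
  [[0.45, -0.45, 0], [0, 0, 0]],
  [[0.6, -0.5, 0], [0, 0, 0]],
  [[0.75, -0.5, 0], [0, 0, 0]],
  [[0.9, -0.5, 0], [0, 0, 0]],
  [[0.9, -0.5, 0], [0, 0, 0]],
  [[0.9, -0.5, 0], [0, 0, 0]],
  [[0.9, -0.5, 0], [0, 0, 0]],
  [[0.9, -0.5, 0], [0, 0, 0]],
  [[0.9, -0.5, 0], [0, 0, 0]],
])

```text
time_s: 49.85
ee_pos: [0.4184, 0.3156, 0.2405]
eef_rot: [0.0, 0.687, 0.726, -0.0]
wrist_force: [-0.8, 0.5, -0.8]
width: 0.585
finger_force: 0.0
```

```bash
python3 - <<'E'
from h import *
p,d=pans();P=cloud("top",d)
t=np.array([.5874,-.0371]);a=.059
for y in(.205,.150,.095,-.095,-.150,-.205):
    c=t+y*np.array([-np.sin(a),np.cos(a)]);m=(np.hypot(P[...,0]-c[0],P[...,1]-c[1])<.017)
    print(y,np.nanpercentile(P[m][:,2],[50,80,95]).round(4))
p,_=manip.snapshot("side");q,_=manip.snapshot("top")
b=cv2.resize(p[100:290,250:380,::-1],None,fx=3,fy=3,interpolation=cv2.INTER_CUBIC);q=cv2.resize(q[165:210,230:396,::-1],None,fx=2.4,fy=2.4)
im=np.zeros((570,790,3),np.uint8);im[:,:390]=b;im[:q.shape[0],392:392+q.shape[1]]=q[:,:398];cv2.imwrite("pics/crop7.png",im)
print(manip.get_obs()["ee_pos"],manip.get_obs()["time_s"])
E
```

```text
left 0.0892 [  0   0   0   0 121  23   5   8   9   9  10  25  22  26 184  25   0   0
   0]
right 0.0874 [  0   0   0  42 249   2   5   4   4   4   8  21  26  24  42   0   0   0
   0]
0.205 [0.1273 0.1285 0.1297]
0.15 [0.1274 0.1287 0.1297]
0.095 [0.128  0.1298 0.1312]
-0.095 [0.126  0.1273 0.1282]
-0.15 [0.0878 0.1071 0.1198]
-0.205 [0.0879 0.1038 0.1207]
[0.41748189 0.31804004 0.24082867] 50.35
```

View pics/crop7.png

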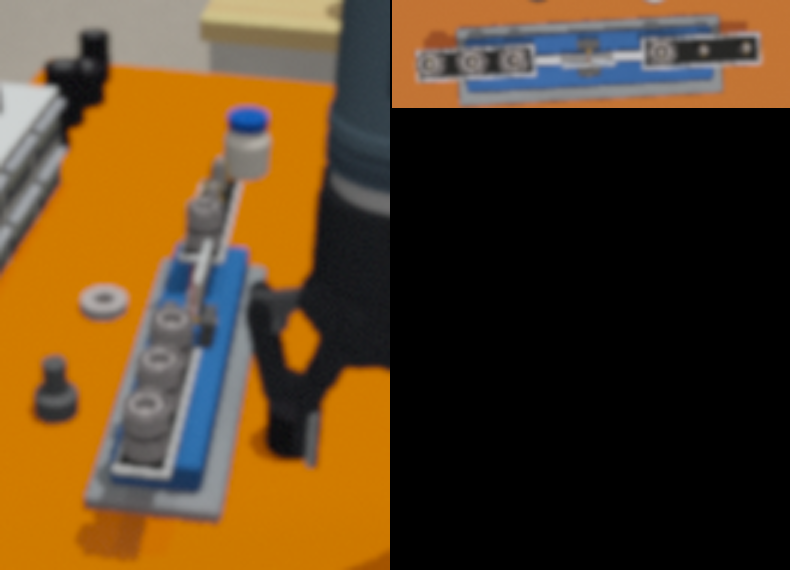

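The pans sit level (about 89 and 87 mm). The picture shows three rings on the left and the heavy one alone on the right, with tops within 2 mm of each other, so all are home. The arm is clear, so I'm handing in.

```bash
python3 -c "
from h import *
print(manip.job_done())"
```

```text
the job is handed in; nothing more can be done
None
```

I handed the job in at about 50 s with the pans measured level to about 1 mm: the heavy cartridge is alone on right post 1 and the three light ones are on the left pan, all home and let go. I first moved the heavy one by mistake, then put it back and moved the light one from right post 3 to left post 3; wrist readings, taken between moves, stayed under 8 N.

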